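# Lock the larger strongbox and put its key away

## Robot

A 6-joint arm with a two-finger parallel gripper is mounted at the origin on a cart in front of the work surface, level with it; the furniture and walls round the work are solid. World frame = base frame: x ahead of the robot, y to its left, z up, the work surface at z = 0. Lengths are in m, angles in rad, forces in N, time in s.
With the tool pointing down it reaches from about 0.3 to 0.825 m from the base axis. Payload 5.4 kg.
Tool frame: the origin (TCP) lies at the very end of the fingers, on their centre line; the grasp point (between the pads) lies 19 mm behind it; z points along the fingers, y is the line along which they close (so a half turn about z gives the same grasp; the last joint's range is limited). The gripper opens to 92 mm and grips with 3 to 60 N. Pads are 20 mm wide; open, the fingers measure 128 mm over their backs; the gripper's body (75 mm by 189 mm) begins 69 mm behind the grasp point.
Start: joints at [-1.475, 0.158, 1.597, -0, 1.386, -0.21], TCP at [0.173, -0.548, 0.215] pointing down, gripper open.
Joint ranges: [-2.91, 2.91], [-0.94, 2.29], [0.18, 2.7], [-1.29, 4.43], [0.17, 2.64], [-3, 3]. Speed limits (rad/s): [2.57, 2.57, 3.14, 3.14, 3.14, 3.14].

## Interface

Orientations are given as a rotation vector (axis times angle).
In Python, from plant import robot gives the robot as it stands.
- The arm moves only by the shell command python3 -m pendant 'ROWS'. ROWS is JSON, a list that holds one entry, the list of rows, each a list of 5 numbers: the shift along the tool's x, y, z in m, then the turn about the tool's z in rad, then the finger opening in m, from 0 to 0.0919. In form: [[[x, y, z, roll, jaw], ...]]. A call has 1 to 5 rows; each row shifts and turns the commanded pose from where the row before left it, along the tool's axes as they then stand; what a row does not reach is not made up. A row lasts 1/8 s, in which the tool goes at most 62.5 mm and 10.7 degrees, less where a joint would pass 70% of its speed; a pose out of reach is approached as far as the arm can. A call is refused whole if a number of a shift passes 0.0625 or a number of a turn 0.188, either way. A call with a gripper value outside its range is refused whole. The fingers move at their own pace and stop on an object; the grip force is fixed at half the most. Time passes only in rows, so rows that do not move let the fingers close. It gives the time, the measured TCP pose, the force, the opening and the grip force at its end, in the units of the state.
- robot.get_state(): the state, without advancing time (a new reading comes with each control period).
- robot.read_camera(name): name is "scene" or "side" or "wrist"; returns a dict with "frame" (480x640x3 uint8, red, green, blue), "K" (3x3 intrinsics, pixels), "camera_from_world" (4x4, takes a point from world to camera coordinates). Camera axes: x right, y up, looking along -z (the intrinsics and any distortion apply to the point x, -y, -z); pixel columns grow to the right and rows downward; lengths in m; the calibration is good to about 2 mm. A picture is of the moment at which its call begins. There is no depth.
- robot.job_done(): hands the job in; it is judged then, once.
The state is a dict: "time_s": time; "joint_positions": joint angles; "joint_vel": joint speeds; "tau": joint torques, N m; "tcp_pos": TCP position; "tcp_rot": TCP orientation; "ft_force": force on the tool from outside, world axes, zero at the start; "ft_torque": the same for the moment, N m; "gripper_width": finger opening in m; "grasp_force": force on a finger pad.
Only numpy, scipy, OpenCV 4.12 (cv2) and the standard library are available. Lean on these libraries where they do the work, as an engineer would, in place of code of your own. Each camera call takes 0.05 s, during which the arm holds its last target. There are 200 camera calls.

## Task

Two steel strongboxes stand on the bench, each with its key in the lock on its lid. Lock the larger one: turn its key clockwise (seen from above) to the stop so that the bolt shoots into the keeper, turn the key back to where it was, the only position where it will come out, draw it out and drop it into the white pot. Leave the smaller box unlocked with its key in place, and the pot standing.

Things in the scene. Friction and masses are not known exactly. Their poses are not given: they have to be found in the camera images.
- large_key: Brass key upright in the larger box's lock, 71 mm long, 60 g. Origin: centre of its foot; z up. Bit 26 (x) x 4 (y) mm, lowest 18 mm; shank 6 mm. Bow: ring 32 mm across, 9 mm thick along y, centre 55 mm above origin: pinch across y. Turns 1.4 rad clockwise from above between stops, starting at one, at up to 0.06 N m; stays where left. Comes out only within 10 degrees of its start: lift 40 mm.
- large_box: Larger grey steel strongbox, fixed, 170 (x) x 160 (y) x 45 mm high; origin: centre of underside; -x: front rail with keeper. Lock case on the lid, 50 x 60 mm, top 82 mm above the bench, centred at x = -25 mm, y = 0; the key stands there along the box's axes, foot 56 mm and bow centre 111 mm above the bench. The smaller box is alike but 120 x 110 mm, lock at its centre.
- large_bolt (a joint): Bolt of the larger box, m: 0 drawn back (start), 0.0145 fully out to the front, in the keeper. The turning key pushes it: it starts to move after some 25 degrees, is 10 mm out at about 62 degrees and about 13 mm at the stop. It stays out when the key is turned back.
- small_key: The equal key in the smaller box's lock, to be left there. Origin: centre of its foot; axes as for the other key.
- small_bolt (a joint): Bolt of the smaller box, m: 0 drawn back, to be left so; 0.0145 fully out.
- key_pot: White ceramic pot, loose, 400 g, round and open at the top, 90 mm across the mouth, 50 mm high, wall 4 mm, inner floor about 5 mm above the bench; empty at the start. Origin: centre of its underside, z up.
There are look-alikes about, which are no part of the job. Of the things shaped like the key_pot, the white one is meant.

How it is judged:
By the outcome, as a careful person would: the job done as asked, in the order asked, and still so for the second after the job is handed in, with the robot touching nothing.
It also fails if it takes over 51 s, if anything falls off the work surface, if the arm or the gripper's body presses on something with over 40 N, if the wrist force passes 120 N, or if a joint passes its speed limit or range.

## Working session

There is one attempt and no reset: what is moved stays moved. The work goes in short steps, Python scripts to look and compute and a shell command to move; the robot and the scene stay as the last step left them, time stands still between calls to the robot, and variables do not carry over. Pictures are saved under pics/ and viewed, at most 11 in all, crops included, and the job is handed in when it is done.

```bash
mkdir -p pics; python3 - <<'E'
from plant import robot
import cv2,numpy as np
for n in("scene","side"):
    r=robot.read_camera(n);cv2.imwrite(f"pics/{n}0.png",r["frame"][:,:,::-1]);np.savez(f"{n}0.npz",**r)
    print(n,r.keys(),r["K"].tolist(),np.round(r["camera_from_world"],3).tolist())
s=robot.get_state();print(s["time_s"],s["tcp_pos"],s["tcp_rot"],s["gripper_width"])
E
```

```text
scene dict_keys(['frame', 'K', 'camera_from_world']) [[603.3198056908822, 0.0, 328.73930495055754], [0.0, 603.3198056908822, 241.34091493882002], [0.0, 0.0, 1.0]] [[-0.442, -0.897, -0.017, 0.287], [0.548, -0.285, 0.787, -0.276], [-0.71, 0.338, 0.617, -1.28], [0.0, 0.0, 0.0, 1.0]]
side dict_keys(['frame', 'K', 'camera_from_world']) [[470.98122340080414, 0.0, 315.8486542535419], [0.0, 470.98122340080414, 241.99088197813387], [0.0, 0.0, 1.0]] [[-1.0, 0.03, 0.001, 0.498], [-0.015, -0.514, 0.858, -0.019], [0.026, 0.857, 0.514, -1.247], [0.0, 0.0, 0.0, 1.0]]
0.1 [ 0.17302939 -0.54775404  0.21372196] [-3.10325179e+00 -4.78220401e-01 -1.58729794e-04] 0.09192134804276142
```

View pics/scene0.png

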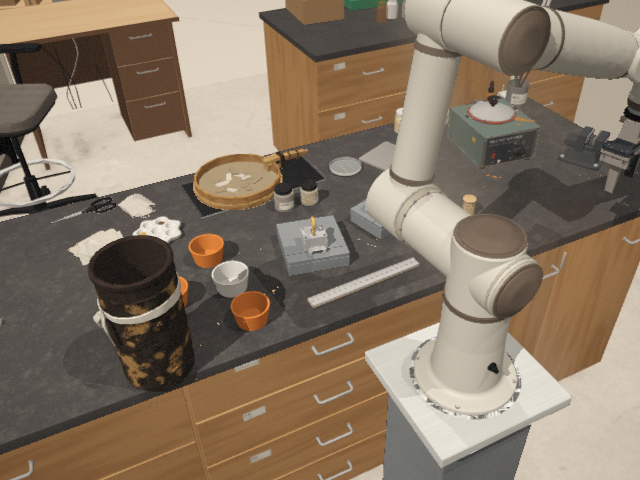

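View pics/side0.png

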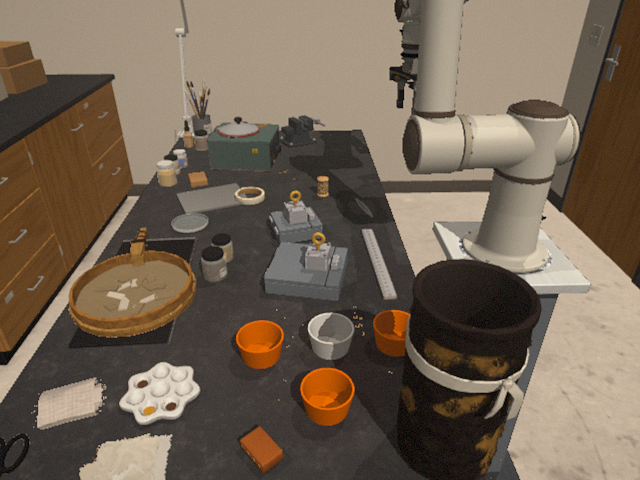

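The scene view shows the large box near (313,245) with its key bow near (313,225), and the white pot at (230,280). In the side view the large key bow is at about (319,239), the small key at (295,196) and the white pot at (330,335), among orange pots.

```bash
cat > h.py <<'E'
import numpy as np,cv2
def load(n): return dict(np.load(n))
def ray(r,u,v):
    T=r["camera_from_world"];K=r["K"];R=T[:3,:3];c=-R.T@T[:3,3]
    d=R.T@np.array([(u-K[0,2])/K[0,0],-(v-K[1,2])/K[1,1],-1.]);return c,d/np.linalg.norm(d)
def plane(r,u,v,z):
    c,d=ray(r,u,v);return c+d*(z-c[2])/d[2]
def tri(r1,p1,r2,p2):
    A=np.zeros((3,3));b=np.zeros(3);L=[ray(r1,*p1),ray(r2,*p2)]
    for c,d in L:
        P=np.eye(3)-np.outer(d,d);A+=P;b+=P@c
    x=np.linalg.solve(A,b);return x,[float(np.linalg.norm((np.eye(3)-np.outer(d,d))@(x-c))) for c,d in L]
def proj(r,p):
    q=r["camera_from_world"]@np.append(p,1);K=r["K"];return K[0,0]*q[0]/-q[2]+K[0,2],K[1,1]*-q[1]/-q[2]+K[1,2]
def blobs(img,lo,hi,box,amin=8):
    x0,y0,x1,y1=box;h=cv2.cvtColor(img[y0:y1,x0:x1],cv2.COLOR_RGB2HSV);m=cv2.inRange(h,np.array(lo),np.array(hi))
    n,l,s,c=cv2.connectedComponentsWithStats(m)
    return [(s[i].tolist(),(c[i]+[x0,y0]).round(1).tolist()) for i in range(1,n) if s[i][4]>=amin],m
E
python3 - <<'E'
from h import *
S,D=load("scene0.npz"),load("side0.npz")
for nm,r,b in(("scene",S,(270,190,420,275)),("side",D,(255,180,360,300))):
    print(nm,blobs(r["frame"],(10,110,90),(35,255,255),b)[0])
print("pot",[ (nm,blobs(r["frame"],(0,0,130),(180,50,255),b,40)[0]) for nm,r,b in(("sc",S,(205,255,255,302)),("sd",D,(300,305,360,362)))])
a=cv2.resize(S["frame"][195:305,200:380],None,fx=4,fy=4,interpolation=2);b=cv2.resize(D["frame"][180:305,255:360],None,fx=5,fy=5,interpolation=2)
cv2.imwrite("pics/s1.png",a[:,:,::-1]);cv2.imwrite("pics/d1.png",b[:600,:,::-1])
E
```

```text
scene [([0, 0, 4, 10, 34], [271.4, 193.8]), ([41, 27, 5, 18, 57], [312.7, 224.5])]
side [([62, 0, 12, 17, 158], [322.8, 188.3]), ([0, 9, 7, 5, 20], [257.0, 190.8]), ([35, 10, 11, 17, 100], [294.9, 196.2]), ([57, 52, 14, 19, 135], [318.2, 239.2])]
pot [('sc', [([6, 5, 38, 36, 760], [230.0, 273.5])]), ('sd', [([8, 7, 33, 47, 552], [321.4, 333.7])])]
```

View pics/s1.png

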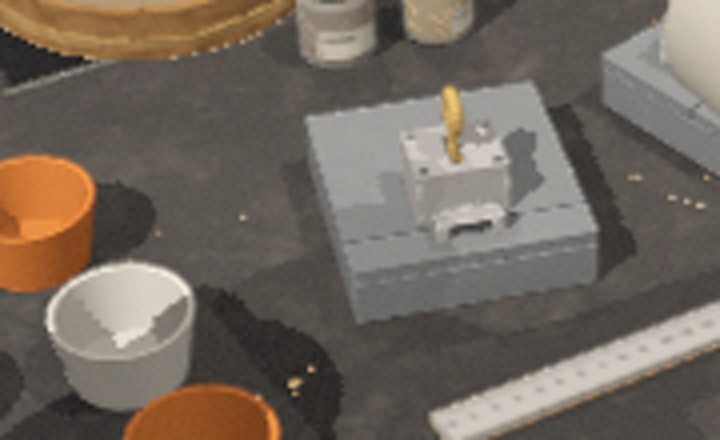

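View pics/d1.png

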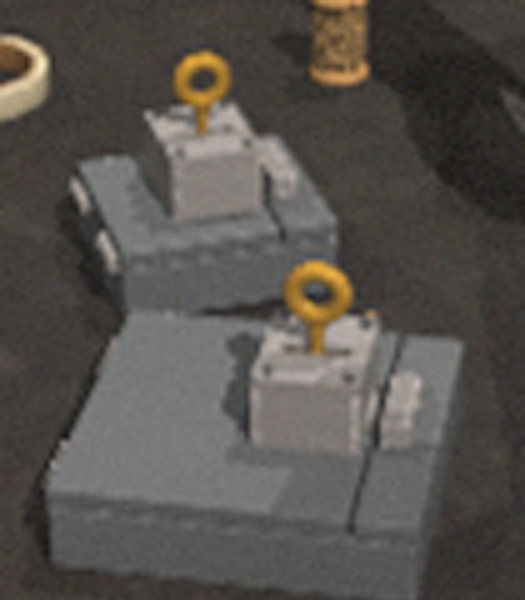

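The large lid's corners show in both crops (scene crop (307,117),(533,83),(597,232),(357,270); side crop (463,342),(420,530),(50,492),(130,310)). The ring centre is at about (453,112) and (318,292), and the pot rim centre is at scene crop (121,311).

```bash
python3 - <<'E'
from h import *
from plant import robot
S,D=load("scene0.npz"),load("side0.npz")
f=lambda p:(200+p[0]/4,195+p[1]/4); g=lambda p:(255+p[0]/5,180+p[1]/5)
A=np.array([plane(S,*f(p),.045)[:2] for p in((307,117),(533,83),(597,232),(357,270))])
B=np.array([plane(D,*g(p),.045)[:2] for p in((463,342),(420,530),(50,492),(130,310))])
for X in(A,B):
    e=np.roll(X,-1,0)-X;print(X.round(3).tolist(),X.mean(0).round(3),np.linalg.norm(e,axis=1).round(3),np.degrees(np.arctan2(e[:,1],e[:,0])).round(1))
k,res=tri(S,(313.1,223),D,(318.6,238.4));print("bow",k.round(4),res)
print("bow planes",plane(S,313.1,223,.111).round(4),plane(D,318.6,238.4,.111).round(4))
print("small",plane(D,255+203/5,180+78/5,.111).round(3))
print("pot",plane(S,230.2,272.8,.05).round(4)); print(plane(D,331,329,.05).round(3))
for nm,p in(("or1",(207,244)),("or2",(251,305))):print(nm,plane(S,*p,.05).round(3))
s=robot.get_state();from scipy.spatial.transform import Rotation as R
print(R.from_rotvec(s["tcp_rot"]).as_matrix().round(3).tolist())
w=robot.read_camera("wrist");T=w["camera_from_world"];print("wristcam",(-T[:3,:3].T@T[:3,3]).round(3),T[:3,:3].round(2).tolist(),w["K"][0,0])
E
```

```text
[[0.613, 0.174], [0.578, 0.021], [0.415, 0.057], [0.45, 0.207]] [0.514 0.115] [0.157 0.167 0.154 0.166] [-103.1  167.5   76.6  -11.6]
[[0.422, 0.057], [0.454, 0.212], [0.618, 0.179], [0.587, 0.021]] [0.52  0.117] [0.159 0.167 0.161 0.169] [  78.2  -11.5 -100.9  167.9]
bow [0.4951 0.1181 0.1093] [0.001565354474298652, 0.0015653544742985038]
bow planes [0.4908 0.1204 0.111 ] [0.4957 0.1181 0.111 ]
small [ 0.55  -0.111  0.111]
pot [0.4752 0.3526 0.05  ]
[0.48  0.357 0.05 ]
or1 [0.611 0.369 0.05 ]
or2 [0.346 0.347 0.05 ]
[[0.954, 0.301, -0.0], [0.301, -0.954, 0.002], [0.0, -0.002, -1.0]]
wristcam [ 0.242 -0.525  0.383] [[0.3, -0.95, -0.0], [0.92, 0.29, -0.26], [0.24, 0.08, 0.97]] 336.10757764933777
```

```bash
for i in 1; do
python3 -m pendant '[[[0.042,-0.045,0,0,0.0919],[0.042,-0.045,0,0,0.0919],[0.042,-0.045,0,0,0.0919],[0.042,-0.045,0,0,0.0919],[0.042,-0.045,0,0,0.0919]]]'
python3 -m pendant '[[[0.042,-0.045,0,0,0.0919],[0.042,-0.045,0,0,0.0919],[0.042,-0.045,0,0,0.0919],[0.042,-0.045,0,0,0.0919],[0.042,-0.045,0,0,0.0919]]]'
python3 -m pendant '[[[0.042,-0.045,0,0,0.0919],[0.042,-0.045,0,0,0.0919],[0,0,0,-0.175,0.06],[0,0,0,-0.175,0.06],[0,0,0,-0.175,0.06]]]'; done
```

```text
time_s: 0.78
tcp_pos: [0.306, -0.2686, 0.2144]
tcp_rot: [-3.105, -0.477, -0.0]
ft_force: [0.9, -0.0, 0.0]
gripper_width: 0.092
grasp_force: 0.0
time_s: 1.4
tcp_pos: [0.4386, 0.0093, 0.2147]
tcp_rot: [3.104, 0.479, 0.001]
ft_force: [0.7, 0.3, 0.4]
gripper_width: 0.0921
grasp_force: 0.0
time_s: 2.02
tcp_pos: [0.4909, 0.1187, 0.2142]
tcp_rot: [-2.87, -1.277, 0.001]
ft_force: [0.2, -0.3, -0.2]
gripper_width: 0.0636
grasp_force: 0.0
```

```bash

python3 -m pendant '[[[0,0,0,-0.175,0.06],[0,0,0,-0.175,0.06],[0,0,0,-0.175,0.06],[0,0,0,-0.175,0.06],[0,0,0,-0.175,0.06]]]' >/dev/null
python3 -m pendant '[[[0,0,0,-0.175,0.06],[0,0,0,-0.175,0.06],[0,0,0,-0.175,0.06],[0,0,0,-0.175,0.06],[0,0,0,-0.175,0.06]]]'>/dev/null
python3 -m pendant '[[[0,0,0,-0.175,0.06],[0,0,0,-0.175,0.06],[0,0,0,0,0.06]]]'
python3 - <<'E'
from plant import robot
from h import *
r=robot.read_camera("wrist");np.savez("w1.npz",**r);cv2.imwrite("pics/w1.png",r["frame"][:,:,::-1])
s=robot.get_state();print(s["joint_positions"],s["tcp_pos"])
print(proj(r,np.array([.494,.119,.111])))
print(blobs(r["frame"],(10,110,70),(35,255,255),(0,0,640,480),30)[0])
E
```

```text
time_s: 3.65
tcp_pos: [0.4909, 0.1184, 0.2143]
tcp_rot: [-0.333, -3.123, 0.0]
ft_force: [0.1, -0.8, -0.0]
gripper_width: 0.0602
grasp_force: 0.0
[-3.12799844e-03 -2.42566675e-02  1.78951248e+00  1.76350224e-05
  1.37675113e+00 -1.35983902e+00] [0.49096379 0.11837042 0.21438055]
(np.float64(316.6703073726194), np.float64(244.33818870577267))
[([472, 0, 118, 79, 7787], [528.8, 36.3]), ([480, 103, 9, 8, 49], [483.6, 106.3]), ([458, 109, 11, 15, 66], [462.9, 116.7]), ([437, 112, 10, 8, 40], [441.0, 116.2]), ([435, 121, 6, 11, 32], [437.5, 126.0]), ([623, 124, 17, 56, 674], [632.6, 153.0]), ([314, 223, 11, 43, 429], [318.9, 243.9]), ([512, 244, 104, 82, 6439], [564.6, 282.0]), ([154, 337, 33, 70, 1092], [166.7, 372.2]), ([447, 337, 32, 70, 1057], [465.8, 372.2]), ([210, 412, 408, 25, 4036], [442.3, 429.4])]
```

View pics/w1.png

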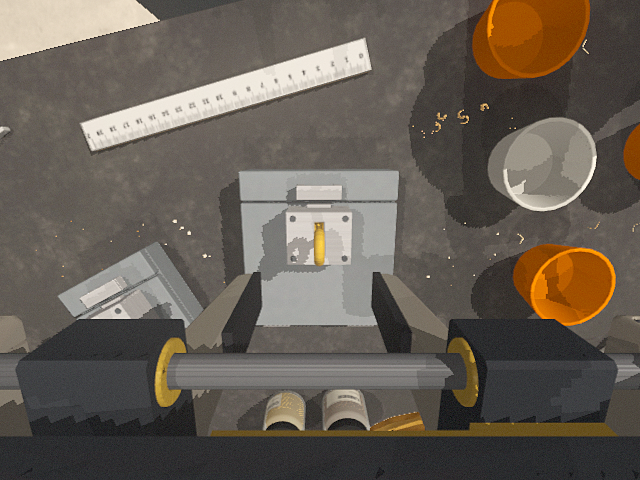

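The wrist view shows the box square to the tool, the key bow edge-on at about (319.5,245), and the white pot mouth at about (548,164).

```bash
python3 - <<'E'
from h import *
w=load("w1.npz");p=np.array([.4909,.1184]);ps=np.radians(167.8)
X=np.array([np.cos(ps),np.sin(ps)]);Y=np.array([np.sin(ps),-np.cos(ps)])
for n,q,z in(("bow",(319.5,246),.111),("pot",(548,164),.05),("lidFL",(239,170),.045),("lidFR",(399,171),.045),("lock c",(319.5,238),.082)):
    a=plane(w,*q,z)[:2];print(n,a.round(4),"tool",((a-p)@X).round(4),((a-p)@Y).round(4))
for q in((.0,0,.0),):
    print("tcp proj",proj(w,np.array([.4909,.1184,.111])))
m=w["frame"][215:270,308:332];h=cv2.cvtColor(m,cv2.COLOR_RGB2HSV);k=cv2.inRange(h,(10,110,70),(35,255,255))
print([(215+i,(308+np.where(r)[0].min(),308+np.where(r)[0].max())) for i,r in enumerate(k) if r.any()][::3])
E
```

```text
bow [0.4959 0.121 ] tool -0.0044 0.0036
pot [0.4789 0.3512] tool 0.061 0.225
lidFL [0.4212 0.0564] tool 0.055 -0.0753
lidFR [0.4555 0.2105] tool 0.054 0.0825
lock c [0.4964 0.1212] tool -0.0048 0.0039
tcp proj (np.float64(315.19110575047284), np.float64(240.9989993076568))
[(223, (np.int64(315), np.int64(323))), (226, (np.int64(315), np.int64(323))), (229, (np.int64(315), np.int64(323))), (232, (np.int64(314), np.int64(323))), (235, (np.int64(314), np.int64(324))), (238, (np.int64(314), np.int64(324))), (241, (np.int64(314), np.int64(324))), (244, (np.int64(314), np.int64(324))), (247, (np.int64(314), np.int64(324))), (250, (np.int64(314), np.int64(324))), (253, (np.int64(314), np.int64(324))), (256, (np.int64(314), np.int64(323))), (259, (np.int64(314), np.int64(323))), (262, (np.int64(315), np.int64(323))), (265, (np.int64(317), np.int64(321)))]
```

```bash

python3 -m pendant '[[[-0.0045,0.0035,0,0,0.04],[0,0,0.03,0,0.04],[0,0,0.03,0,0.04],[0,0,0.03,0,0.04],[0,0,0.025,0,0.04]]]'
python3 -m pendant '[[[0,0,0.005,0,0.03],[0,0,0,0,0.022],[0,0,0,0,0.018]]]'
python3 - <<'E'
from plant import robot
from h import *
r=robot.read_camera("wrist");np.savez("w2.npz",**r);cv2.imwrite("pics/w2.png",cv2.resize(r["frame"][150:420,140:500],None,fx=2,fy=2)[:,:,::-1])
E
```

```text
time_s: 4.32
tcp_pos: [0.4962, 0.121, 0.0983]
tcp_rot: [-0.333, -3.123, 0.0]
ft_force: [-0.4, 0.4, -0.5]
gripper_width: 0.0399
grasp_force: 0.0
time_s: 4.7
tcp_pos: [0.4974, 0.1209, 0.096]
tcp_rot: [0.331, 3.122, 0.001]
ft_force: [0.0, -0.4, -0.4]
gripper_width: 0.0181
grasp_force: 0.0
```

View pics/w2.png

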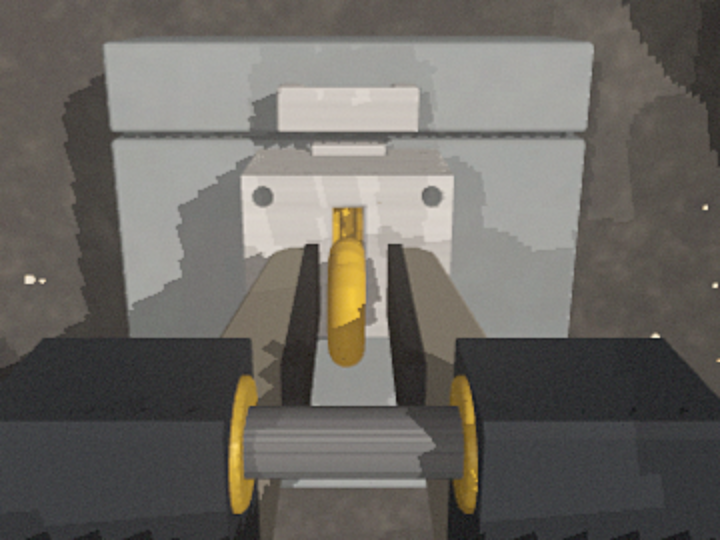

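The key's ring stands between the pads, at crop (347,302). The pads' midline is at about 353, so it is roughly 1 mm off.

```bash
python3 - <<'E'
from h import *
from plant import robot
w=load("w2.npz");s=robot.get_state();p=s["tcp_pos"];ps=np.radians(167.8);print(p)
X=np.array([np.cos(ps),np.sin(ps)]);Y=np.array([np.sin(ps),-np.cos(ps)])
m=w["frame"][240:350,295:332];k=cv2.inRange(cv2.cvtColor(m,cv2.COLOR_RGB2HSV),(10,110,70),(35,255,255))
R=[(240+i,295+np.where(r)[0].min(),295+np.where(r)[0].max()) for i,r in enumerate(k) if r.any()];print(R[::5],R[-1])
for q in((313.5,301),(313.5,272),(313.5,332)):
    a=plane(w,*q,.111)[:2]-p[:2];print(a@X,a@Y)
for d in(-.01,0,.01):print(proj(w,np.append(p[:2]+d*X,.111)))
E
```

```text
[0.49730435 0.12087996 0.09592744]
[(254, np.int64(306), np.int64(320)), (259, np.int64(306), np.int64(320)), (264, np.int64(306), np.int64(320)), (269, np.int64(306), np.int64(320)), (274, np.int64(305), np.int64(321)), (279, np.int64(304), np.int64(321)), (284, np.int64(304), np.int64(322)), (289, np.int64(304), np.int64(322)), (294, np.int64(304), np.int64(322)), (299, np.int64(304), np.int64(322)), (304, np.int64(304), np.int64(321)), (309, np.int64(304), np.int64(322)), (314, np.int64(304), np.int64(321)), (319, np.int64(304), np.int64(321)), (324, np.int64(304), np.int64(321)), (329, np.int64(306), np.int64(319))] (332, np.int64(310), np.int64(316))
0.0003685414908287259 -0.0004229711392628179
0.01568968890944368 -0.0004169360957279589
-0.01685462506020562 -0.0004297553935424362
(np.float64(314.3443704805654), np.float64(319.8584320924183))
(np.float64(314.349528967423), np.float64(301.6818134785173))
(np.float64(314.35484962648684), np.float64(282.93375939853973))
```

```bash

python3 -m pendant '[[[0,-0.0005,0.003,0,0.016],[0,0,0,0,0],[0,0,0,0,0],[0,0,0,0,0]]]'
python3 -m pendant '[[[0,0,0,0.1,0],[0,0,0,0.1,0],[0,0,0,0.1,0]]]'
```

```text
time_s: 5.25
tcp_pos: [0.496, 0.1199, 0.0916]
tcp_rot: [-0.33, -3.124, 0.001]
ft_force: [-1.9, -3.4, 0.0]
gripper_width: 0.0086
grasp_force: 30.0
time_s: 5.62
tcp_pos: [0.496, 0.12, 0.0916]
tcp_rot: [-0.798, -3.038, 0.001]
ft_force: [-0.1, -2.6, 1.2]
gripper_width: 0.0089
grasp_force: 30.0
```

```bash

python3 -m pendant '[[[0,0,0,0.12,0],[0,0,0,0.12,0],[0,0,0,0.12,0],[0,0,0,0.12,0],[0,0,0,0.12,0]]]'
python3 -m pendant '[[[0,0,0,0.12,0],[0,0,0,0.12,0],[0,0,0,0.12,0],[0,0,0,0.1,0],[0,0,0,0,0]]]'
python3 - <<'E'
from plant import robot
from h import *
s=robot.get_state();print(s["ft_torque"],s["tcp_rot"],s["joint_positions"],2*np.arctan2(s["tcp_rot"][1],s["tcp_rot"][0]))
for n in("wrist","side"):
    r=robot.read_camera(n);np.savez(n+"3.npz",**r);a=r["frame"];a=cv2.resize(a[120:420,120:520],None,fx=2,fy=2) if n=="wrist" else cv2.resize(a[180:305,255:360],None,fx=4.8,fy=4.8)
    cv2.imwrite(f"pics/{n}3.png",a[:,:,::-1])
E
```

```text
time_s: 6.25
tcp_pos: [0.4963, 0.1202, 0.0916]
tcp_rot: [1.661, 2.666, 0.0]
ft_force: [0.6, -2.2, 0.1]
gripper_width: 0.0089
grasp_force: 30.0
time_s: 6.88
tcp_pos: [0.4966, 0.1203, 0.0917]
tcp_rot: [2.22, 2.222, 0.001]
ft_force: [1.0, -2.3, -0.6]
gripper_width: 0.0087
grasp_force: 30.0
[-0.40205702 -0.36163425  0.01342743] [2.21981594e+00 2.22200749e+00 1.20680266e-03] [ 8.08666728e-04  1.26336126e-01  1.89025517e+00  1.52197032e-05
  1.12392865e+00 -1.84680387e-04] 1.5717831041841783
```

View pics/wrist3.png

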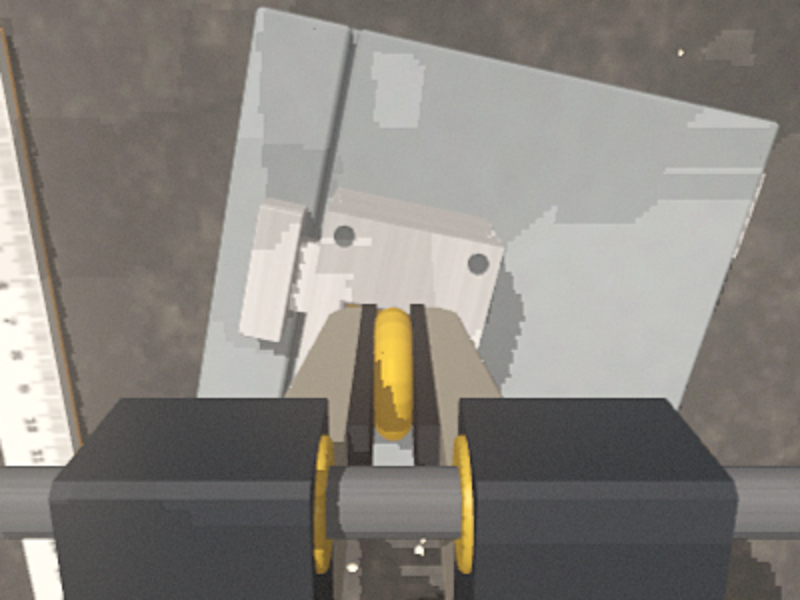

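The key has turned with the fingers 1.36 rad, the box now lies rotated 78° in the view, and the bolt bridges the gap to the keeper near (310,250). The stop isn't felt yet, so I'll go on to it.

```bash

cat > t.py <<'E'
from plant import robot
import numpy as np
s=robot.get_state();print("torque",s["ft_torque"].round(3),"yaw",2*np.arctan2(s["tcp_rot"][1],s["tcp_rot"][0]))
E
python3 -m pendant '[[[0,0,0,0.04,0],[0,0,0,0,0]]]';python3 t.py
python3 -m pendant '[[[0,0,0,0.04,0],[0,0,0,0,0]]]';python3 t.py
python3 -m pendant '[[[0,0,0,0.04,0],[0,0,0,0,0]]]';python3 t.py
```

```text
time_s: 7.22
tcp_pos: [0.4966, 0.1203, 0.0917]
tcp_rot: [2.263, 2.178, 0.001]
ft_force: [2.9, -2.5, -1.2]
gripper_width: 0.0087
grasp_force: 30.0
torque [-0.417 -0.61   0.093] yaw 1.5322539209445258
time_s: 7.48
tcp_pos: [0.4966, 0.1203, 0.0917]
tcp_rot: [2.306, 2.132, 0.001]
ft_force: [3.0, -2.4, -3.4]
gripper_width: 0.0089
grasp_force: 30.0
torque [-0.42  -0.76   0.012] yaw 1.4922996250866598
time_s: 7.72
tcp_pos: [0.4966, 0.1203, 0.0917]
tcp_rot: [2.348, 2.086, 0.001]
ft_force: [3.8, -2.2, -2.4]
gripper_width: 0.0087
grasp_force: 30.0
torque [-0.431 -0.935  0.142] yaw 1.452661703796645
```

```bash

python3 -m pendant '[[[0,0,0,-0.12,0],[0,0,0,-0.12,0],[0,0,0,-0.12,0],[0,0,0,-0.12,0],[0,0,0,-0.12,0]]]'>/dev/null
python3 -m pendant '[[[0,0,0,-0.12,0],[0,0,0,-0.12,0],[0,0,0,-0.12,0],[0,0,0,-0.12,0],[0,0,0,-0.12,0]]]';python3 t.py
python3 -m pendant '[[[0,0,0,-0.12,0],[0,0,0,-0.1,0],[0,0,0,-0.05,0],[0,0,0,0,0]]]';python3 t.py
python3 - <<'E'
from plant import robot
from h import *
r=robot.read_camera("wrist");cv2.imwrite("pics/w4.png",cv2.resize(r["frame"][150:420,140:500],None,fx=2,fy=2)[:,:,::-1])
E
```

```text
time_s: 8.98
tcp_pos: [0.4956, 0.1202, 0.0917]
tcp_rot: [-0.754, -3.048, 0.001]
ft_force: [0.5, -3.5, 0.9]
gripper_width: 0.0088
grasp_force: 30.0
torque [-0.64  -0.203 -0.056] yaw -3.6267389601015063
time_s: 9.48
tcp_pos: [0.4956, 0.12, 0.0917]
tcp_rot: [-0.345, -3.121, 0.001]
ft_force: [-1.0, -3.4, 1.9]
gripper_width: 0.0086
grasp_force: 30.0
torque [-0.784  0.046 -0.047] yaw -3.361696249699765
```

View pics/w4.png

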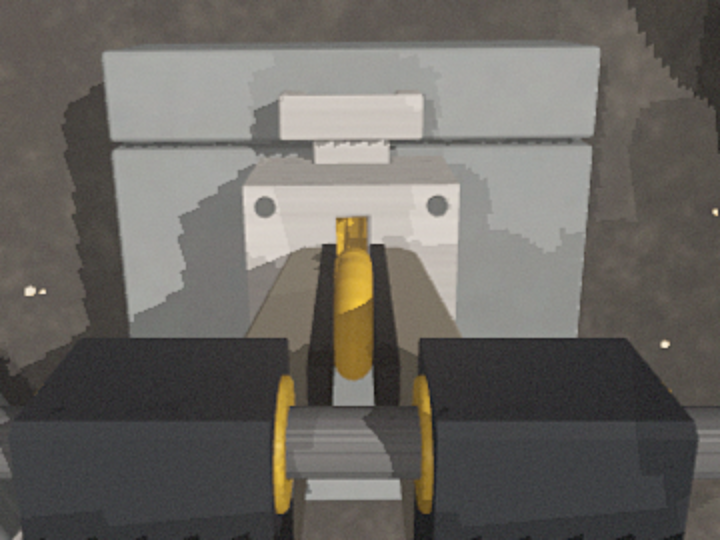

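The key is back at its start angle (yaw 2.92 against 2.93), and the bolt now reaches the keeper at (350,150). Next I'll draw the key out.

```bash

python3 -m pendant '[[[0,0,-0.01,0,0],[0,0,-0.015,0,0],[0,0,-0.015,0,0],[0,0,-0.015,0,0]]]'; python3 t.py
python3 -m pendant '[[[0,0,-0.03,0,0],[0,0,-0.03,0,0],[0,0,0,0,0]]]'
python3 - <<'E'
from plant import robot
from h import *
r=robot.read_camera("side");np.savez("side5.npz",**r);S=load("scene0.npz");D=load("side0.npz")
a=r["frame"][100:380,220:540]
cv2.imwrite("pics/d5.png",cv2.resize(a,None,fx=2,fy=2)[:,:,::-1])
for q in((125,370),(193,355),(155,388)):print("bucket base",plane(S,*q,0).round(3))
print("bucket side",plane(D,400,440,0).round(3))
for z in(.2,.25,.3):print(z,plane(S,133,262,z).round(3),plane(D,476,300,z).round(3))
E
```

```text
time_s: 10.02
tcp_pos: [0.4964, 0.1209, 0.1483]
tcp_rot: [0.346, 3.122, 0.001]
ft_force: [-0.4, -0.2, -0.5]
gripper_width: 0.0086
grasp_force: 30.0
torque [ 0.016 -0.2   -0.015] yaw 2.9209862392101473
time_s: 10.4
tcp_pos: [0.498, 0.1207, 0.2099]
tcp_rot: [0.345, 3.116, 0.002]
ft_force: [0.1, 0.7, -0.8]
gripper_width: 0.0092
grasp_force: 30.0
bucket base [0.333 0.645 0.   ]
bucket base [0.308 0.502 0.   ]
bucket base [0.256 0.599 0.   ]
bucket side [0.381 0.567 0.   ]
0.2 [0.43  0.564 0.2  ] [0.261 0.466 0.2  ]
0.25 [0.365 0.567 0.25 ] [0.291 0.529 0.25 ]
0.3 [0.3  0.57 0.3 ] [0.32  0.592 0.3  ]
```

View pics/d5.png

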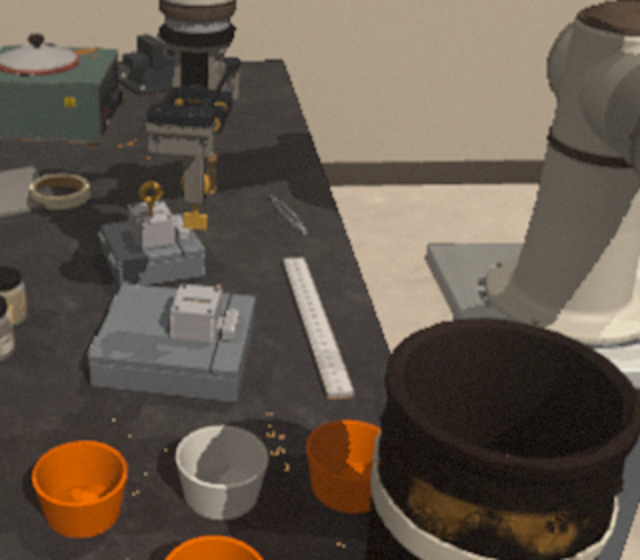

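The key hangs in the fingers with its bit down at crop (195,220), the large lock is empty, and the white pot stands at (222,470), clear of the bucket. I'll carry it over the pot.

```bash

python3 -m pendant '[[[0.014,0.0445,0,0,0],[0.014,0.0445,0,0,0],[0.014,0.0445,0,0,0],[0.014,0.0445,0,0,0],[0.014,0.0445,0,0,0]]]'
python3 -m pendant '[[[0,0,0.03,0,0],[0,0,0.03,0,0],[0,0,0.03,0,0],[0,0,0,0,0]]]'
python3 - <<'E'
from plant import robot
from h import *
r=robot.read_camera("side")
a=r["frame"][160:400,220:460]
cv2.imwrite("pics/d6.png",cv2.resize(a,None,fx=2.4,fy=2.4)[:,:,::-1])
s=robot.get_state();print(s["tcp_pos"],proj(r,s["tcp_pos"]))
E
```

```text
time_s: 11.08
tcp_pos: [0.4752, 0.354, 0.2045]
tcp_rot: [-0.346, -3.12, 0.002]
ft_force: [0.4, 0.7, -0.3]
gripper_width: 0.0082
grasp_force: 30.0
time_s: 11.58
tcp_pos: [0.4733, 0.3514, 0.1122]
tcp_rot: [-0.345, -3.115, 0.007]
ft_force: [0.9, -0.5, -0.8]
gripper_width: 0.0083
grasp_force: 30.0
[0.4749858  0.35211121 0.11459714] (np.float64(334.18278125011096), np.float64(300.5769122325167))
```

View pics/d6.png

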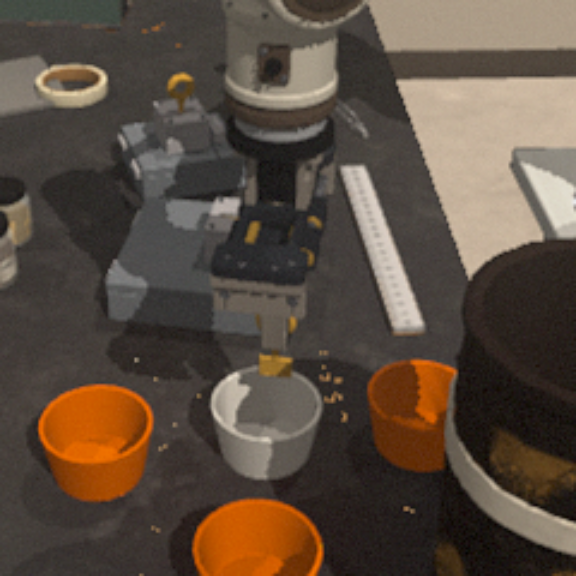

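The key's bit is at crop (275,365), above and just behind the pot mouth at (267,408), and lowering will bring it into the mouth. I'll nudge by 3 mm, lower and release.

```bash

python3 -m pendant '[[[-0.003,0.001,0.02,0,0],[0,0,0.02,0,0],[0,0,0.01,0,0],[0,0,0,0,0]]]'
python3 -m pendant '[[[0,0,0,0,0.012],[0,0,0,0,0.02],[0,0,0,0,0.028],[0,0,0,0,0.028],[0,0,0,0,0.028]]]'
python3 -m pendant '[[[0,0,-0.03,0,0.028],[0,0,-0.03,0,0.028],[0,0,-0.04,0,0.028],[0,0,-0.04,0,0.028],[0,0,0,0,0.028]]]'
python3 - <<'E'
from plant import robot
from h import *
r=robot.read_camera("side");q=robot.read_camera("wrist")
a=cv2.resize(r["frame"][170:400,220:440],(400,418));b=cv2.resize(q["frame"],(400,300));b=np.pad(b,((0,118),(0,0),(0,0)))
cv2.imwrite("pics/d7.png",np.hstack([a,b])[:,:,::-1])
E
```

```text
time_s: 12.12
tcp_pos: [0.4789, 0.3527, 0.0653]
tcp_rot: [-0.346, -3.12, 0.002]
ft_force: [-0.3, -0.7, -0.6]
gripper_width: 0.009
grasp_force: 30.0
time_s: 12.75
tcp_pos: [0.4798, 0.3531, 0.0667]
tcp_rot: [0.346, 3.122, 0.0]
ft_force: [0.9, 0.0, -0.1]
gripper_width: 0.028
grasp_force: 0.0
time_s: 13.38
tcp_pos: [0.4819, 0.3542, 0.211]
tcp_rot: [0.345, 3.116, 0.007]
ft_force: [0.3, 0.9, -0.5]
gripper_width: 0.028
grasp_force: 0.0
```

View pics/d7.png

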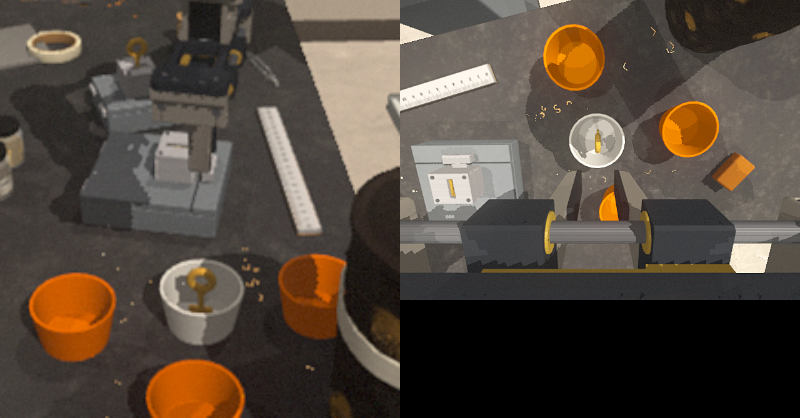

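The key stands in the white pot (side crop (202,290)), the pot is upright, the large lock is empty with its bolt in the keeper, and the small key is still in place at (136,48). Handing in.

```bash

python3 -m pendant '[[[0,0,0,0,0.028],[0,0,0,0,0.028],[0,0,0,0,0.028],[0,0,0,0,0.028]]]'
python3 -c "
from plant import robot
print(robot.job_done())"
```

```text
time_s: 13.98
tcp_pos: [0.4796, 0.353, 0.2063]
tcp_rot: [-0.346, -3.122, 0.0]
ft_force: [-0.4, -0.4, -1.4]
gripper_width: 0.0279
grasp_force: 0.0
the job is handed in; nothing more can be done
None
```

I locked the larger box with its bolt in the keeper and dropped its key into the white pot, which is still standing; the smaller box and its key were not touched, and I handed the job in at about 14 s (no verdict came back).

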